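Load the jar shaker and bolt down its sprung frame

ROBOT

A 6-joint arm with a two-finger parallel gripper is mounted at the origin on a cart in front of the work surface, level with it; the furniture and walls round the work are solid. World frame = base frame: x ahead of the robot, y to its left, z up, the work surface at z = 0. Lengths are in mm, angles in rad, forces in N, time in s.
With the tool pointing down it reaches from about 400 to 925 mm from the base axis. Payload 12.5 kg.
Tool frame: the origin (TCP) lies midway between the tips of the shut fingers; the grasp point (between the pads) lies 19 mm behind it; z points along the fingers, y is the line along which they close (so a half turn about z gives the same grasp; the last joint's range is limited). The gripper opens to 95 mm and grips with 3 to 60 N. Pads are 20 mm wide; open, the fingers measure 119 mm over their backs; the gripper's body (75 mm by 180 mm) begins 59 mm behind the grasp point.
Start: joints at [-1.385, 0.491, 1.559, -0, 1.092, -0.106], TCP at [179.821, -598.591, 214.661] pointing down, gripper open.
Joint ranges: [-3.1, 3.1], [-0.84, 2.19], [0.05, 2.79], [-1.13, 4.28], [0.06, 2.93], [-2.69, 2.69]. Speed limits (rad/s): [2.22, 2.22, 2.79, 3.14, 3.14, 3.14].

INTERFACE

Orientations are given as [roll, pitch, yaw] about the fixed x, y, z axes, in that order (R = Rz(yaw) Ry(pitch) Rx(roll)).
In Python, from cell import readout, eyes, env gives the robot as it stands.
- The arm moves only by the tool move_arm, never from a script. Its argument "plan" is a list of rows, each a list of 3 entries, a list of its own where there are three numbers: the turn, a rotation vector about the tool's x, y, z in degrees, then the shift along the tool's x, y, z in m, then the gripper command: -1 is shut, 1 is fully open, values between are in proportion. In form: [[[ax, ay, az], [x, y, z], jaw], ...]. A call has 1 to 5 rows; each row is the pose to reach, as a shift and turn from the pose commanded when the call began, along the tool's axes at that moment; what a row does not reach only later rows make up. A row lasts 1/8 s, in which the tool goes at most 62.5 mm and 10.7 degrees, less where a joint would pass 70% of its speed; a pose out of reach is approached as far as the arm can. A call with a gripper value outside its range is refused whole. The fingers move at their own pace and stop on an object; the grip force is fixed at half the most. Time passes only in rows, so rows that repeat a pose let the fingers close. It gives the time, the measured TCP pose, the force, the opening and the grip force at its end, in the units of the state.
- readout.state(): the state, without advancing time (a new reading comes with each control period).
- eyes.read_camera(name): name is "side" or "top"; returns a dict with "img" (400x640x3 uint8, red, green, blue), "K" (3x3 intrinsics, pixels), "extrinsics" (4x4, takes a point from camera to world coordinates). Camera axes: x right, y up, looking along -z (the intrinsics and any distortion apply to the point x, -y, -z); pixel columns grow to the right and rows downward; lengths in mm; the calibration is good to about 2 mm. A picture is of the moment at which its call begins. There is no depth.
- env.job_done(): hands the job in; it is judged then, once.
Trained networks look in a picture, given as the dict that the camera call returned (one of the last four; its "shot" number tells which), for a name from the list of things; names that differ only in an ending like _2 or _b are one class to them, and where a whole thing is asked for, a point or a joint stands for the part that bears it (a point fixed in the world has none). Each returns a list of dicts, best first, with "score" (0 to 1); they miss things now and then, are a little off and sometimes report something else, mostly with a low value. They report only what shows in the picture. A call takes as long as a camera call. They do not tell look-alikes from the thing itself.
- eyes.cut_out(picture, name): "mask" (400x640 bool, what is visible of it) and "uv" ([column, row] in pixels, amid what is visible of it).
The state is a dict: "t": time; "joints": joint angles; "qvel": joint speeds; "tau": joint torques, N m; "eef_pos": TCP position; "tcp_rot": TCP orientation; "ft_force": force on the tool from outside, world axes, zero at the start; "moment": the same for the moment, N m; "opening": opening from 0.0 (shut) to 1.0 (fully open); "grip_force": force on a finger pad.
Only numpy, scipy, OpenCV 4.12 (cv2) and the standard library are available. Lean on these libraries where they do the work, as an engineer would, in place of code of your own. Each camera call takes 0.05 s, during which the arm holds its last target. There are 200 camera calls.

TASK

Get the jar shaker ready to run: stand the tall and the short sample jar from the bench in the empty front pockets, each in the row that already holds a jar of its height. Then swing the sprung hold-down frame down over the lids by the knob of its bolt, hold it right down while you slide the bolt fully home to the left into the keeper, and let go so that the frame stays bolted. Leave the other things on the bench where they are.

Things in the scene. Friction and masses are not known exactly. Their poses are not given: they have to be found in the camera images.
- shaker: bench jar shaker, fixed: grey base 210 (x) x 250 (y) x 38 mm, platform on it with its top at z = 50 mm. Origin: centre of its underside, on the bench. +x points to its back (hinge side), -x to its front (dial and switch, facing the robot at yaw 0), +y to its left, z up. Two rows of jar pockets run front to back on it; both rear pockets are filled. All lids end level at z = 133 mm.
- tall_row_front (a point): front pocket of the low right row (for tall jars), empty at first. Point: where the centre of a jar standing in it lies, 40 mm above the pocket's floor; axes as shaker. Pockets are 56 x 56 mm, with 12 mm high, 3 mm thick walls. The pocket behind is 59 mm away and the other row 90 mm, so set jars down with the fingers to left and right of them, holding near the lid.
- tall_row_rear (a point): rear pocket of the low right row, the same; point 40 mm above its floor, on the shaker at x = 34.5, y = -45, z = 93 mm
- short_row_front (a point): front pocket of the left row (for short jars), which stands on a 24 mm black step; empty at first. Point: where the centre of a short jar standing in it lies, 28 mm above the pocket's floor; pocket and axes as in the right row. The keeper's post stands 47 mm in front and 59 mm to the left of it, 165 mm high above the bench.
- short_row_rear (a point): rear pocket of the stepped left row, the same; point 28 mm above its floor, on the shaker at x = 34.5, y = +45, z = 105 mm
- frame_hinge (a point): middle of the hinge pin of the hold-down frame, at the back of the shaker (x = +88, y = 0, z = 140 mm on it); the hinge axis runs along the shaker's y. Axes as shaker. Steel brackets hold the pin at y = -94 and +94 mm, up to z = 152 mm. The upright frame above it is 172 mm wide and reaches up to z = 310 mm: stay in front of it while loading, and rise above the knob before reaching over it.
- frame (a joint): angle in rad of the aluminium hold-down frame (two arms, cross-strips with rubber pads): 0 = down on its stop, level, pads 1.5 mm above the lids; 1.55 = upper stop, nearly upright, where torsion springs hold it. Winding it down takes 0.35 N m at first, 0.7 N m at the bottom (4 N at the knob). Unbolted it springs up; bolted and let go it rests at about 0.01. A jar too tall for its row stops it.
- bolt (a joint): slide in m of the steel bolt, 8 mm thick, along the shaker's y on the front cross-piece of the frame: 0 = drawn back, 0.024 = fully shot to the shaker's left, under the bridge of the keeper staple (at x = -72, y = +104 mm, top z = 166 mm). It can enter only with the frame right down (under about 0.01 rad). Sliding it takes about 1 N; it stays where it is left.
- knob (a point): centre of the bolt's black ball knob, 22 mm diameter, 40 mm from the bolt's axis on a 7 mm stem. Frame down, bolt back: 160 mm in front of the hinge axis, 53 mm above it, y = -12 mm on the shaker; with the frame up: about 50 mm behind and 161 mm above the hinge. It moves +24 mm in y with the bolt. Pinched from above with fingers left and right of it, it turns between them as the frame swings.
- tall_jar_mid (a point): centre (half height) of the tall jar to be loaded: off-white plastic jar with black screw lid, 49 mm diameter, 80 mm high, 60 to 120 g, standing loose on the bench. z is its axis.
- short_jar_mid (a point): centre (half height) of the short jar to be loaded: the same kind of jar, 49 mm diameter, 56 mm high, 40 to 85 g, standing loose on the bench. z is its axis.
- tall_loaded_mid (a point): centre of the tall jar (49 x 80 mm) that already stands loose in the rear pocket of the low right row
- short_loaded_mid (a point): centre of the short jar (49 x 56 mm) that already stands loose in the rear pocket of the stepped left row
- tape: bystander: roll of masking tape lying flat, 86 mm across, 24 mm high, with a hole through it; origin at the centre of its underside
- marker: bystander: felt marker lying down, 17 x 138 mm; origin at the centre of its underside
- cup: bystander: clear open mixing cup, 94 mm wide, 82 mm high; origin at the centre of its underside
- brush: bystander: flat paint brush lying down, 44 x 223 x 16 mm; origin at the centre of its underside
- opener: bystander: steel lid lifter lying down, 30 x 144 x 9 mm; origin at the centre of its underside
- pads: bystander: flat packet of tack rag lying down, 99 x 123 x 12 mm; origin at the centre of its underside
There are look-alikes about, which are no part of the job. What is shaped like the part that bears short_jar_mid but red or turquoise is not meant. Leave any red look-alike of the part that bears tall_jar_mid alone.

How it is judged (in metres and radians):
On the way, in this order (a step that is already met when the one before it is completed fails the run):
1. the tall and the short jar stand in the front pockets of their matching rows (distance between tall_jar_mid and tall_row_front below 0.01 m and angle between each of tall_jar_mid, short_jar_mid's own z axis and vertical below 0.12 rad and distance between short_jar_mid and short_row_front below 0.01 m), for 0.2 s.
2. the hold-down frame is swung right down against its spring (value of joint frame below 0.04 rad).
3. with the frame held down, the bolt is shot home into the keeper (value of joint frame below 0.04 rad and value of joint bolt above 0.018 m), for 0.2 s.
At the end, for the whole second after the job is handed in: All four jars stand upright (within 0.12 rad) in their pockets, tall ones in the low right row and short ones in the stepped left row, each centre within 10 mm of its pocket's point; the frame is down (under 0.04 rad) and still, kept there by the bolt, which is shot at least 18 of its 24 mm (all of step 1 and all of step 3 and distance between tall_loaded_mid and tall_row_rear below 0.01 m and angle between each of tall_loaded_mid, short_loaded_mid's own z axis and vertical below 0.12 rad and distance between short_loaded_mid and short_row_rear below 0.01 m and velocity of joint frame between -0.05 and 0.05 rad/s); the robot touches nothing.
It fails at once if a bystander (tape, marker, cup, brush, lid lifter, packet) is moved by more than 40 mm (distance of any of tape, marker, cup, brush, opener, pads from where it was at the start of the episode above 0.04 m).
It also fails if it takes over 64 s, if anything falls off the work surface, if the arm or the gripper's body presses on something with over 40 N, if the wrist force passes 120 N, or if a joint passes its speed limit or range.

## Working session

There is one attempt and no reset: what is moved stays moved. The work goes in short steps, Python scripts to look and compute and a tool call to move; the robot and the scene stay as the last step left them, time stands still between calls to the robot, and variables do not carry over. Pictures are saved under pics/ and viewed, at most 10 in all, crops included, and the job is handed in when it is done.

Besides the shell and the picture viewer there is one more tool, called after ">>>" in YAML: its name, and indented under it one key for each argument. move_arm: Moves the arm, as the interface text tells. Its arguments: {"type":"object","properties":{"plan":{"type":"array","items":{"type":"array"}}},"required":["plan"]}

```bash
ls; mkdir -p pics
python3 - <<'E'
from cell import readout, eyes, env
import cv2,numpy as np
s=readout.state();print(s['t'],s['eef_pos'],s['tcp_rot'],s['opening'])
for n in("top","side"):
    p=eyes.read_camera(n);cv2.imwrite(f"pics/{n}0.png",p['img'][:,:,::-1])
    print(n,p.keys(),p['K'],p['extrinsics'])
    for k in("tall_jar_mid","short_jar_mid","shaker","knob"):
        print(k,[(round(d['score'],2),np.round(d['uv']),d['mask'].sum()) for d in eyes.cut_out(p,k)])
E
```

```text
pics
0.0 [ 179.75665066 -598.32535922  214.05910899] [-3.14042938e+00 -1.03284850e-04  2.91804647e-01] 0.9978006209621285
top dict_keys(['img', 'K', 'extrinsics', 'shot']) [[452.11829068   0.         309.02992265]
 [  0.         452.11829068 201.82063179]
 [  0.           0.           1.        ]] [[-3.40810400e-01  9.01087912e-01 -2.68120954e-01  1.31844225e+02]
 [-9.40126833e-01 -3.27604680e-01  9.40037860e-02  1.22283100e+02]
 [-3.13200442e-03  2.84105172e-01  9.58788007e-01  1.52766586e+03]
 [ 0.00000000e+00  0.00000000e+00  0.00000000e+00  1.00000000e+00]]
tall_jar_mid [(0.77, array([330., 183.]), np.int64(224)), (0.7, array([355., 195.]), np.int64(212))]
short_jar_mid [(0.6, array([438., 170.]), np.int64(218)), (0.49, array([383., 182.]), np.int64(216)), (0.47, array([410., 172.]), np.int64(193))]
shaker [(0.65, array([263., 230.]), np.int64(4576)), (0.65, array([380., 150.]), np.int64(479))]
knob []
side dict_keys(['img', 'K', 'extrinsics', 'shot']) [[446.74766744   0.         326.20423564]
 [  0.         446.74766744 196.63080356]
 [  0.           0.           1.        ]] [[ 9.99384074e-01 -3.45664487e-02  6.05253385e-03  5.01082606e+02]
 [ 2.65033106e-02  6.30421356e-01 -7.75800547e-01 -1.31368336e+03]
 [ 2.30010232e-02  7.75483124e-01  6.30949188e-01  1.14882712e+03]
 [ 0.00000000e+00  0.00000000e+00  0.00000000e+00  1.00000000e+00]]
tall_jar_mid [(0.73, array([350., 229.]), np.int64(302)), (0.71, array([329., 240.]), np.int64(304))]
short_jar_mid [(0.83, array([327., 315.]), np.int64(340)), (0.83, array([332., 264.]), np.int64(263)), (0.54, array([335., 289.]), np.int64(314))]
shaker [(0.66, array([332., 180.]), np.int64(2512)), (0.28, array([307., 155.]), np.int64(140))]
knob [(0.59, array([373., 129.]), np.int64(28))]
```

View pics/top0.png

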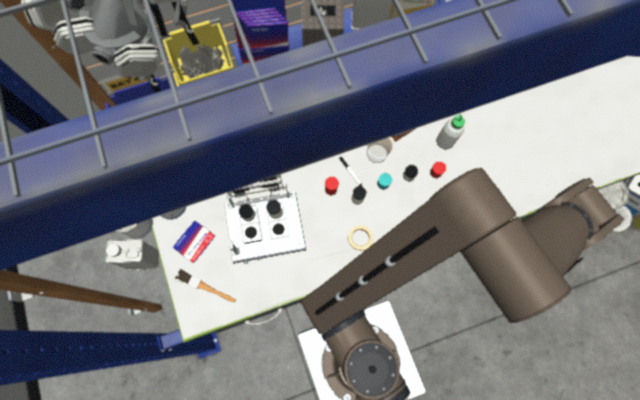

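View pics/side0.png

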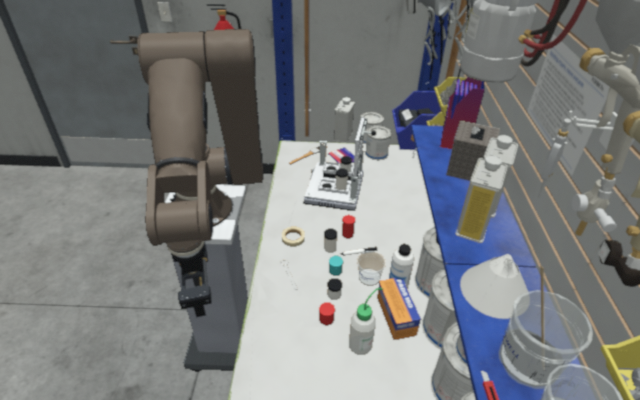

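The top picture shows the tall candidates: black lid at (355,195) and red at (330,183). The short candidates are black at (410,172), turquoise at (385,181) and red at (438,170). In the side picture these are tall black (329,240), tall red (348,228), short black (335,289), turquoise (336,265) and red (327,314). I choose the two black-lidded ones and check them in a close crop, along with the shaker.

```bash
cat > h.py <<'E'
from cell import readout, eyes, env
import cv2,numpy as np
from scipy.optimize import least_squares,minimize
def proj(p,P):
    E=np.linalg.inv(p['extrinsics']);P=np.atleast_2d(P)
    c=P@E[:3,:3].T+E[:3,3];c=c*[1,-1,-1];q=c@p['K'].T
    return q[:,:2]/q[:,2:]
def atz(p,uv,z):
    d=np.linalg.inv(p['K'])@[uv[0],uv[1],1];d=p['extrinsics'][:3,:3]@(d*[1,-1,-1]);o=p['extrinsics'][:3,3]
    return o+d*(z-o[2])/d[2]
def cyl(x,y,z0,h,r=24.5):
    a=np.linspace(0,2*np.pi,24,endpoint=False)
    return np.array([[x+r*np.cos(t),y+r*np.sin(t),z] for z in(z0,z0+h) for t in a])
def cylmask(p,C,S=8):
    m=np.zeros((400*S//1,640*S),np.uint8)
    hull=cv2.convexHull(((proj(p,C)+.5)*S).astype(np.int32));cv2.fillConvexPoly(m,hull,1)
    return cv2.resize(m.astype(np.float32),(640,400),interpolation=cv2.INTER_AREA)
def cutnear(p,name,uv,tol=12):
    return [d for d in eyes.cut_out(p,name) if np.hypot(*(np.array(d['uv'])-uv))<tol]
def centre(p,mask,h,z0,x0):
    # xy of an upright cylinder whose silhouette centroid matches the mask's
    vv,uu=np.nonzero(mask);c=np.array([uu.mean(),vv.mean()])
    def f(q):
        m=cylmask(p,cyl(q[0],q[1],z0,h),4);V,U=np.mgrid[:400,:640]
        return np.array([(m*U).sum(),(m*V).sum()])/m.sum()-c
    q=np.array(x0,float)
    for _ in range(4):
        e=f(q);J=np.stack([(f(q+d)-e)/20 for d in([20,0],[0,20])],1);q=q-np.linalg.solve(J,e)
    return q
E
python3 - <<'E'
from h import *
T=eyes.read_camera("top");S=eyes.read_camera("side")
def crop(p,u,v,w,h,W,H): return cv2.resize(p['img'][v:v+h,u:u+w],(W,H),interpolation=cv2.INTER_CUBIC)
a=crop(T,220,170,90,100,405,450);b=crop(S,295,135,80,90,395,450)
c=np.hstack([crop(T,340,160,80,45,400,150)[:, :],crop(S,310,220,53,80,400,600)[40:190]]) 
c=np.hstack([cv2.resize(T['img'][160:205,320:420],(400,150)),cv2.resize(S['img'][225:300,300:375],(150,150)),np.zeros((150,250,3),np.uint8)])
cv2.imwrite("pics/z0.png",np.vstack([np.hstack([a,b]),c])[:,:,::-1])
for n,h,t,s in(("tall_jar_mid",80,(355,195),(329,240)),("short_jar_mid",56,(410,172),(335,289))):
    for p,uv in((T,t),(S,s)):
        for d in cutnear(p,n,uv,6): print(n,centre(p,d['mask'],h,0,atz(p,d['uv'],h/2)[:2]),d['mask'].sum(), cylmask(p,cyl(*atz(p,d['uv'],h/2)[:2],0,h)).sum())
for n,h,z in(("tall_loaded_mid",80,53),("short_loaded_mid",56,77)):
    for p in(T,S):
        for d in eyes.cut_out(p,n): print(n,d['score'],d['uv'],d['mask'].sum(),atz(p,d['uv'],100)[:2])
# tall red for obstacle
print("redtall",atz(T,(330,183),50),"teal",atz(T,(384,181),35),"redS",atz(T,(438,170),35),"tape",atz(T,(361,238),20),"cup",atz(S,(371,265),40),"marker",atz(T,(350,175),10))
E
```

```text
tall_jar_mid [ 513.06013294 -193.1244183 ] 204 257.51562
tall_jar_mid [ 511.79428821 -192.64284229] 284 337.5
short_jar_mid [ 530.40744168 -394.36196667] 235 235.35938
short_jar_mid [ 529.31411695 -394.03468334] 257 329.375
tall_loaded_mid 0.81 [275.0, 211.0] 254 [539.68663963  97.72001518]
tall_loaded_mid 0.83 [341.9, 178.7] 245 [549.53371764  90.61209222]
short_loaded_mid 0.63 [244.4, 213.4] 226 [566.17099428 194.39989826]
redtall [ 584.02417979 -113.68935117   50.        ] teal [ 531.11541015 -295.72511969   35.        ] redS [ 504.05838173 -489.65898826   35.        ] tape [ 372.66768718 -147.73788314   20.        ] cup [ 648.63499766 -301.80514705   40.        ] marker [ 600.07245588 -197.65839988   10.        ]
```

View pics/z0.png

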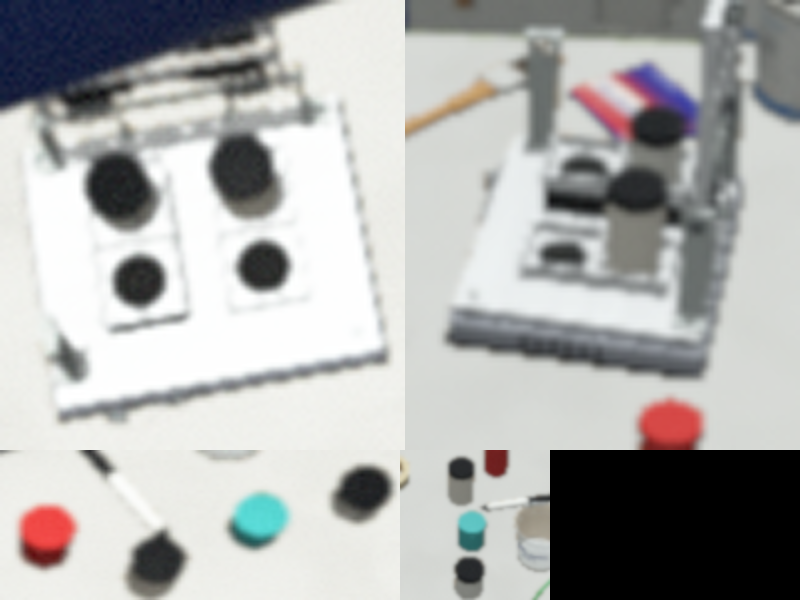

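The crop shows both black-lidded jars clearly: tall by the marker tip and short right of the turquoise one. The shaker has its empty front pockets as dark discs at about top (278,229) and (251,232), with the rear lids at (274,207) and (246,212). Next I fit the shaker pose.

```bash
cat >> h.py <<'E'
def blob(p,uv,r=8):
    g=cv2.cvtColor(p['img'],cv2.COLOR_RGB2GRAY).astype(float);V,U=np.mgrid[:400,:640]
    w=np.clip(110-g,0,None)*(np.hypot(U-uv[0],V-uv[1])<r);return np.array([(w*U).sum(),(w*V).sum()])/w.sum()
E
python3 - <<'E'
from h import *
T=eyes.read_camera("top");S=eyes.read_camera("side")
# shaker pts -> observed
obs=[(T,(-24.5,-45,53),blob(T,(278.2,228.9)),1),(T,(-24.5,45,77),blob(T,(250.9,232.4)),1),
(T,(34.5,-45,133),(273.3,206.8),2),(T,(34.5,45,133),(245.7,211.1),2),
(T,(-105,125,38),(220+60/4.5-.4,170+405/4.5-.4),2),(T,(-105,-125,38),(220+383/4.5-.4,170+347/4.5-.4),2),
(S,(34.5,-45,133),(295+636/4.94-80-.4-2,135+188/5-.4),3),
]
obs[-1]=(S,(34.5,-45,133),(295+(658-405)/4.94-.4,135+128/5-.4),3)
obs.append((S,(-105,-125,38),(295+(705-405)/4.94-.4,135+357/5-.4),3)) 
def W(q,P):
    c,s=np.cos(q[2]),np.sin(q[2]);P=np.array(P,float);return np.array([q[0]+c*P[0]-s*P[1],q[1]+s*P[0]+c*P[1],P[2]])
def res(q,O):return np.concatenate([(proj(p,W(q,P))[0]-uv)/w for p,P,uv,w in O])
for O in(obs[:4],obs[:6],obs):
    r=least_squares(res,[530,140,0.],args=(O,),x_scale=[10,10,.1]);print(r.x,np.round(r.fun,2))
for p,P,uv,w in obs: print(P,np.round(uv,1),np.round(proj(p,W(r.x,P))[0],1))
for P in((34.5,45,133),(-24.5,-45,53),(-24.5,45,77),(-105,125,38),(-72,104,166)):print("side",P,proj(S,W(r.x,P)))
E
```

```text
[ 5.22252056e+02  1.47576155e+02 -1.67104689e-01] [-0.    0.23 -0.    0.19  0.05 -0.56 -0.04 -0.27]
[ 5.23626499e+02  1.47155574e+02 -1.63952616e-01] [-0.   -0.23  0.02 -0.2   0.02 -0.79 -0.05 -0.46 -0.64  1.24  0.64  0.84]
[ 5.29311352e+02  1.50752101e+02 -4.52831882e-02] [ -1.07  -3.14  -0.35  -0.09  -1.6   -2.03  -1.32  -0.15   0.87   2.34
   1.12  -2.34  -0.13   3.24 -15.87  -2.18]
(-24.5, -45, 53) [278.1 228.7] [277.  225.6]
(-24.5, 45, 77) [250.5 232. ] [250.1 231.9]
(34.5, -45, 133) [273.3 206.8] [270.1 202.7]
(34.5, 45, 133) [245.7 211.1] [243.1 210.8]
(-105, 125, 38) [232.9 259.6] [234.7 264.3]
(-105, -125, 38) [304.7 246.7] [307. 242.]
(34.5, -45, 133) [345.8 160.2] [345.4 169.9]
(-105, -125, 38) [355.3 206. ] [307.7 199.5]
side (34.5, 45, 133) [[346.2643621  157.00494827]]
side (-24.5, -45, 53) [[329.73163664 185.24328132]]
side (-24.5, 45, 77) [[331.32117074 167.41300489]]
side (-105, 125, 38) [[313.69522915 162.98455018]]
side (-72, 104, 166) [[321.36678836 140.78831752]]
```

```bash
cat >> h.py <<'E'
def W(q,P):
    c,s=np.cos(q[2]),np.sin(q[2]);P=np.array(P,float);return np.array([q[0]+c*P[0]-s*P[1],q[1]+s*P[0]+c*P[1],P[2]])
E
python3 - <<'E'
from h import *
T=eyes.read_camera("top");S=eyes.read_camera("side")
k=lambda x,y:(295+(x-405)/4.94-.4,135+y/5-.4)
obs=[(T,(-24.5,-45,53),blob(T,(278.2,228.9)),1),(T,(-24.5,45,77),blob(T,(250.9,232.4)),1),
(T,(34.5,-45,133),(273.3,206.8),2),(T,(34.5,45,133),(245.7,211.1),2),
(T,(-105,125,38),(220+60/4.5-.4,170+405/4.5-.4),3),(T,(-105,-125,38),(220+383/4.5-.4,170+347/4.5-.4),3),
(S,(34.5,-45,133),k(636,188),2),(S,(34.5,45,133),k(658,128),2),(S,(-24.5,-45,53),k(563,257),4),(S,(-105,-125,38),k(455,318),3),(S,(105,-125,38),k(706,355),3),(S,(-72,104,160),k(545,40),4)]
def res(q,O):return np.concatenate([(proj(p,W(q,P))[0]-uv)/w for p,P,uv,w in O])
for O in(obs[:4],obs[6:],obs):
    r=least_squares(res,[530,140,-.1],args=(O,),x_scale=[10,10,.1]);print(r.x,np.round(r.fun,2))
for n,P in dict(tf=(-24.5,-45,93),sf=(-24.5,45,105),knob0=(88-160,-12,193),knobup=(88+50,-12,301),post=(-72,104,160)).items():print(n,W(r.x,P))
E
```

```text
[ 5.22181790e+02  1.47579986e+02 -1.66098775e-01] [-0.01  0.23  0.01  0.18  0.04 -0.55 -0.04 -0.25]
[ 5.22494430e+02  1.39145124e+02 -1.64363864e-01] [ 0.41 -0.05  0.   -0.47  0.04  0.1  -0.72  0.24  0.08  0.28 -0.02  0.01]
[ 5.22816648e+02  1.46749492e+02 -1.67220501e-01] [ 0.16 -0.01  0.18 -0.1   0.14 -0.68  0.06 -0.39 -0.4   0.85  0.46  0.67
  0.44 -0.62  0.05 -0.99  0.06 -0.2  -0.67 -0.19  0.06 -0.13  0.03 -0.24]
tf [491.16849142 106.45502328  93.        ]
sf [506.14829548 195.1996314  105.        ]
knob0 [449.82365418 146.90072062 193.        ]
knobup [656.89440646 111.94784448 301.        ]
post [469.13095719 261.28265998 160.        ]
```

>>> move_arm:
  plan:
    - [[0, 0, 16.7], [0.218, -0.146, 0], 1]
    - [[0, 0, 16.7], [0.218, -0.146, 0], 1]
    - [[0, 0, 16.7], [0.218, -0.146, 0], 1]
    - [[0, 0, 16.7], [0.218, -0.146, 0], 1]
    - [[0, 0, 16.7], [0.218, -0.146, 0], 1]

```text
t: 1.82
eef_pos: [348.3, -393.6, 215.0]
tcp_rot: [3.142, -0.0, 0.004]
ft_force: [0.4, -0.3, 0.2]
opening: 1.001
grip_force: 0.0
```

>>> move_arm:
  plan:
    - [[0, 0, 0], [0.164, -0.2, 0.1], 1]
    - [[0, 0, 0], [0.164, -0.2, 0.1], 1]
    - [[0, 0, 0], [0.164, -0.2, 0.1], 1]
    - [[0, 0, 0], [0.164, -0.2, 0.1], 1]
    - [[0, 0, 0], [0.164, -0.2, 0.1], 1]

```text
t: 2.45
eef_pos: [511.6, -194.4, 113.4]
tcp_rot: [-3.141, 0.001, 0.002]
ft_force: [-0.3, -0.7, 0.6]
opening: 0.997
grip_force: 0.0
```

Run:
```python
from h import *
s=readout.state();print(s['eef_pos'],s['tcp_rot'],s['qvel'])
S=eyes.read_camera("side");s=readout.state();print(s['t'],s['eef_pos'],s['tcp_rot'])
cv2.imwrite("pics/s1.png",cv2.resize(S['img'][190:290,270:410],(700,500),interpolation=cv2.INTER_CUBIC)[:,:,::-1])
for d in cutnear(S,"tall_jar_mid",(329,240),8): print(centre(S,d['mask'],80,0,(512,-193)),d['mask'].sum())
```

```text
[ 511.60557064 -194.38808777  113.35852709] [-3.14113245e+00  1.00278478e-03  2.02000520e-03] [ 0.33766653  0.1693887  -0.08459837 -0.00598683 -0.09725118  0.34393802]
2.5 [ 512.30635959 -193.22427151  112.68545435] [-3.14058064e+00  1.30802333e-03  2.45631565e-03]
[ 510.59897671 -200.7461439 ] 236
```

View pics/s1.png

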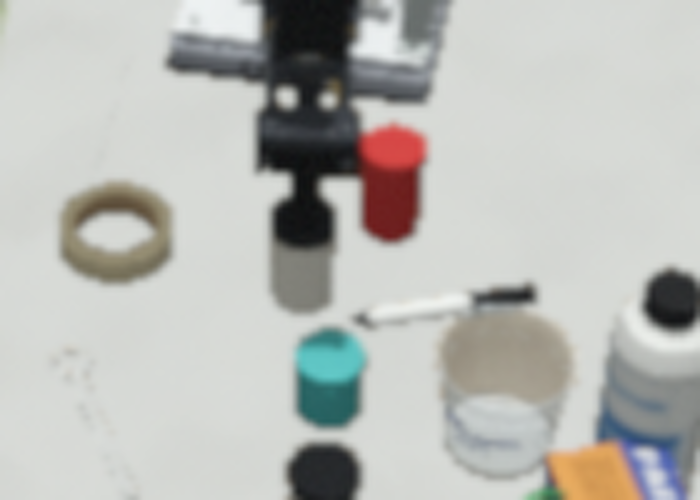

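The side crop shows the fingers (305,190) centred on the tall jar (303,250), with the marker clear at (360,318). Descending to grip.

>>> move_arm:
  plan:
    - [[0, 0, 0], [0, 0, 0.04], 1]
    - [[0, 0, 0], [0, 0, 0.066], 1]
    - [[0, 0, 0], [0, 0, 0.066], 0.2]
    - [[0, 0, 0], [0, 0, 0.066], -1]
    - [[0, 0, 0], [0, 0, 0.066], -1]

```text
t: 3.18
eef_pos: [510.9, -196.7, 49.9]
tcp_rot: [3.141, -0.002, -0.0]
ft_force: [-0.4, 0.7, 0.7]
opening: 0.741
grip_force: 0.0
```

>>> move_arm:
  plan:
    - [[0, 0, 0], [0, 0, 0], -1]
    - [[0, 0, 0], [0, 0, 0], -1]
    - [[0, 0, 0], [0, 0, -0.05], -1]
    - [[0, 0, 0], [0, 0, -0.1], -1]
    - [[0, 0, 0], [0, 0, -0.14], -1]

```text
t: 3.8
eef_pos: [510.5, -195.9, 190.6]
tcp_rot: [3.141, -0.001, 0.001]
ft_force: [0.1, -0.6, -1.4]
opening: 0.506
grip_force: 29.9
```

>>> move_arm:
  plan:
    - [[0, 0, 9.57], [-0.02, -0.3, 0], -1]
    - [[0, 0, 9.57], [-0.02, -0.3, 0], -1]
    - [[0, 0, 9.57], [-0.02, -0.3, 0], -1]
    - [[0, 0, 9.57], [-0.02, -0.3, 0], -1]
    - [[0, 0, 9.57], [-0.02, -0.3, 0], -1]

```text
t: 4.42
eef_pos: [489.8, 106.2, 188.8]
tcp_rot: [3.142, -0.0, -0.166]
ft_force: [0.8, 0.1, -0.9]
opening: 0.506
grip_force: 29.9
```

>>> move_arm:
  plan:
    - [[0, 0, 0], [0, 0, 0], -1]
    - [[0, 0, 0], [0, 0, 0], -1]
    - [[0, 0, 0], [0, 0, 0], -1]

```text
t: 4.8
eef_pos: [490.6, 102.9, 188.6]
tcp_rot: [3.141, 0.0, -0.168]
ft_force: [-0.5, -0.2, -0.9]
opening: 0.507
grip_force: 29.9
```

Run:
```python
from h import *
T=eyes.read_camera("top");S=eyes.read_camera("side")
r=[readout.state()['eef_pos']]
for _ in range(4): eyes.read_camera("top");r.append(readout.state()['eef_pos'])
print(np.round(r,1),readout.state()['tcp_rot'])
z0=np.mean(r,0)[2]-46.5
print([proj(S,W((522.5,147,-.167),P))[0] for P in((-24.5,-45,56),(-24.5,-45,133),(34.5,-45,133))])
for d in eyes.cut_out(S,"tall_jar_mid"): print(d['score'],d['uv'],d['mask'].sum(),centre(S,d['mask'],80,z0,(491,106)))
a=cv2.resize(S['img'][110:210,290:400],(660,600),interpolation=cv2.INTER_CUBIC);cv2.imwrite("pics/s2.png",a[:,:,::-1])
```

```text
[[490.6 103.  188.6]
 [490.6 103.1 188.6]
 [490.6 103.2 188.6]
 [490.6 103.4 188.6]
 [490.5 103.5 188.6]] [ 3.14149383e+00  4.06580286e-06 -1.67581374e-01]
[array([326.7760635 , 184.58044138]), array([327.24596554, 168.93912105]), array([342.1554936 , 170.92192188])]Traceback (most recent call last):
  File "<stdin>", line 8, in <module>
ValueError: only the last four pictures can be asked about
```

Run:
```python
from h import *
S=eyes.read_camera("side");T=eyes.read_camera("top")
e=readout.state()['eef_pos'];print(e)
z0=e[2]-46.5
for p,n in((S,'S'),(T,'T')):
  for d in eyes.cut_out(p,"tall_jar_mid"): print(n,d['score'],d['uv'],d['mask'].sum(),cylmask(p,cyl(491,106,z0,80)).sum(),centre(p,d['mask'],80,z0,(491,106)))
a=cv2.resize(S['img'][110:210,290:400],(660,600),interpolation=cv2.INTER_CUBIC);cv2.imwrite("pics/s2.png",a[:,:,::-1])
```

```text
[490.49616539 103.77522811 188.59449105]
S 0.87 [348.4, 225.5] 287 298.42188 [ 565.89224984 -271.53980791]
S 0.49 [326.5, 166.3] 141 298.42188 [495.61670335  70.20161236]
S 0.26 [337.1, 186.6] 2234 298.42188 [532.97050131 -32.15381921]
T 0.64 [330.1, 185.6] 244 304.04688 [534.32742524 -94.0217504 ]
```

View pics/s2.png

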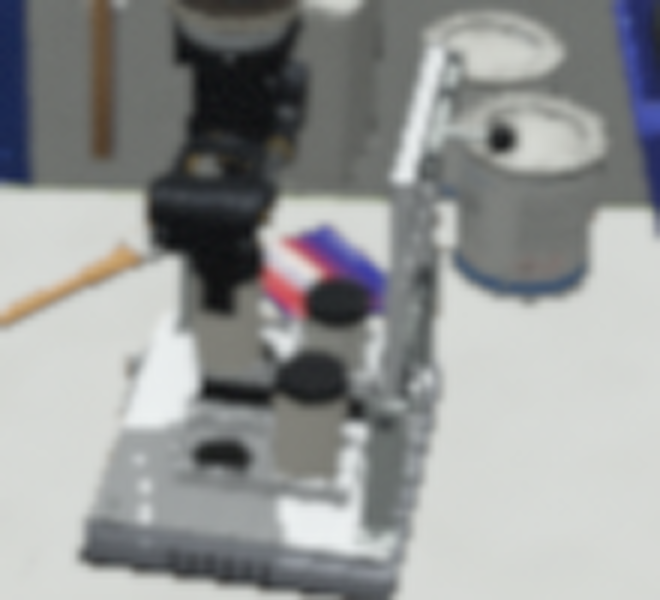

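The crop shows the jar held above the front right pocket: disc at (222,456), jar axis about col 230. The fit is close; I let the arm settle first.

>>> move_arm:
  plan:
    - [[0, 0, 0], [-0.001, 0, 0.03], -1]
    - [[0, 0, 0], [-0.001, 0, 0.03], -1]
    - [[0, 0, 0], [-0.001, 0, 0.03], -1]
    - [[0, 0, 0], [-0.001, 0, 0.03], -1]
    - [[0, 0, 0], [-0.001, 0, 0.03], -1]

```text
t: 5.92
eef_pos: [489.7, 104.2, 159.2]
tcp_rot: [-3.141, -0.001, -0.167]
ft_force: [0.5, 0.9, -0.7]
opening: 0.506
grip_force: 29.9
```

>>> move_arm:
  plan:
    - [[0, 0, 0], [0, 0, 0], -1]
    - [[0, 0, 0], [0, 0, 0], -1]
    - [[0, 0, 0], [0, 0, 0], -1]
    - [[0, 0, 0], [0, 0, 0], -1]
    - [[0, 0, 0], [0, 0, 0], -1]

```text
t: 6.55
eef_pos: [489.4, 104.2, 158.6]
tcp_rot: [3.141, 0.0, -0.167]
ft_force: [-0.4, -0.8, -0.8]
opening: 0.506
grip_force: 29.9
```

>>> move_arm:
  plan:
    - [[0, 0, 0], [0, -0.0024, 0.0], -1]
    - [[0, 0, 0], [0, -0.0024, 0.02], -1]
    - [[0, 0, 0], [0, -0.0024, 0.036], -1]
    - [[0, 0, 0], [0, -0.0024, 0.046], -1]
    - [[0, 0, 0], [0, -0.0024, 0.05], -1]

```text
t: 7.18
eef_pos: [489.8, 106.6, 108.2]
tcp_rot: [3.141, 0.001, -0.167]
ft_force: [-0.1, -0.2, -0.7]
opening: 0.51
grip_force: 29.9
```

>>> move_arm:
  plan:
    - [[0, 0, 0], [0, 0, 0.003], -1]
    - [[0, 0, 0], [0, 0, 0.0055], -1]
    - [[0, 0, 0], [0, 0, 0.0055], -1]
    - [[0, 0, 0], [0, 0, 0.0055], -1]
    - [[0, 0, 0], [0, 0, 0.0055], -1]

```text
t: 7.8
eef_pos: [490.2, 106.6, 103.5]
tcp_rot: [-3.141, -0.001, -0.167]
ft_force: [0.4, 0.1, 6.2]
opening: 0.507
grip_force: 29.9
```

>>> move_arm:
  plan:
    - [[0, 0, 0], [0, 0, 0], 0.3]
    - [[0, 0, 0], [0, 0, 0], 0.4]
    - [[0, 0, 0], [0, 0, 0], 0.4]
    - [[0, 0, 0], [0, 0, -0.04], 0.4]
    - [[0, 0, 0], [0, 0, -0.1], 0.4]

```text
t: 8.43
eef_pos: [489.1, 106.4, 203.1]
tcp_rot: [3.141, 0.004, -0.167]
ft_force: [0.6, -0.4, 0.2]
opening: 0.697
grip_force: 0.0
```

Run:
```python
from h import *
S=eyes.read_camera("side");T=eyes.read_camera("top")
s=readout.state();print(s['t'],s['eef_pos'],s['opening'])
a=cv2.resize(S['img'][110:210,290:400],(440,400),interpolation=cv2.INTER_CUBIC)
b=cv2.resize(T['img'][180:270,220:300],(356,400),interpolation=cv2.INTER_CUBIC)
cv2.imwrite("pics/s3.png",np.hstack([a,b])[:,:,::-1])
q=(522.5,147,-.167)
for p in(S,T):print(proj(p,[W(q,(-24.5,-45,133)),W(q,(34.5,-45,133)),W(q,(-24.5,45,77))]).round(1).tolist())
```

```text
8.525 [491.84779543 106.77367141 208.16207994] 0.7013866344192734
[[327.2, 168.9], [342.2, 170.9], [331.1, 167.6]]
[[276.5, 223.1], [273.5, 205.6], [250.6, 232.0]]
```

View pics/s3.png

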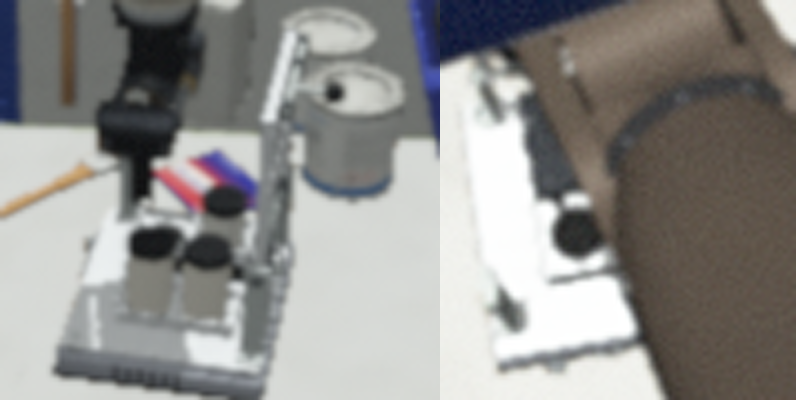

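The tall jar stands in its pocket: lid at (155,242) in the side crop, level with the rear lid at (208,250). Now the short jar.

>>> move_arm:
  plan:
    - [[0, 0, -9.57], [0.061, 0.243, 0], 1]
    - [[0, 0, -9.57], [0.061, 0.243, 0], 1]
    - [[0, 0, -9.57], [0.061, 0.243, 0], 1]
    - [[0, 0, -9.57], [0.061, 0.243, 0], 1]
    - [[0, 0, -9.57], [0.061, 0.243, 0], 1]

```text
t: 9.15
eef_pos: [509.5, -146.7, 202.4]
tcp_rot: [3.141, 0.001, -0.004]
ft_force: [-0.4, 0.2, -0.1]
opening: 0.998
grip_force: 0.0
```

>>> move_arm:
  plan:
    - [[0, 0, 0], [0.02, 0.25, 0.04], 1]
    - [[0, 0, 0], [0.02, 0.25, 0.04], 1]
    - [[0, 0, 0], [0.02, 0.25, 0.1], 1]
    - [[0, 0, 0], [0.02, 0.25, 0.1], 1]
    - [[0, 0, 0], [0.02, 0.25, 0.1], 1]

```text
t: 9.78
eef_pos: [529.1, -394.2, 100.4]
tcp_rot: [-3.14, 0.002, -0.001]
ft_force: [0.7, -0.5, 1.3]
opening: 1.0
grip_force: 0.0
```

>>> move_arm:
  plan:
    - [[0, 0, 0], [0, 0, 0], 1]
    - [[0, 0, 0], [0, 0, 0], 1]
    - [[0, 0, 0], [0, 0, 0], 1]
    - [[0, 0, 0], [0, 0, 0], 1]
    - [[0, 0, 0], [0, 0, 0], 1]

```text
t: 10.4
eef_pos: [530.0, -392.9, 103.6]
tcp_rot: [3.141, -0.0, 0.001]
ft_force: [0.2, -0.7, -0.0]
opening: 0.999
grip_force: 0.0
```

>>> move_arm:
  plan:
    - [[0, 0, 0], [0, 0.001, 0.05], 1]
    - [[0, 0, 0], [0, 0.001, 0.08], 1]
    - [[0, 0, 0], [0, 0.001, 0.08], 0.3]
    - [[0, 0, 0], [0, 0.001, 0.08], 0]
    - [[0, 0, 0], [0, 0.001, 0.08], -1]

```text
t: 11.02
eef_pos: [530.3, -394.7, 24.8]
tcp_rot: [3.14, -0.002, 0.0]
ft_force: [-0.4, 0.5, -1.0]
opening: 0.742
grip_force: 0.0
```

>>> move_arm:
  plan:
    - [[0, 0, 0], [0, 0, 0], -1]
    - [[0, 0, 0], [0, 0, 0], -1]
    - [[0, 0, 0], [0, 0, 0], -1]
    - [[0, 0, 0], [0, 0, 0], -1]
    - [[0, 0, 0], [0, 0, 0], -1]

```text
t: 11.65
eef_pos: [529.9, -394.4, 23.7]
tcp_rot: [3.141, -0.001, 0.0]
ft_force: [-1.5, 1.6, 5.8]
opening: 0.512
grip_force: 30.0
```

>>> move_arm:
  plan:
    - [[0, 0, 0], [0, 0, -0.05], -1]
    - [[0, 0, 0], [0, 0, -0.1], -1]
    - [[0, 0, 0], [0, 0, -0.15], -1]
    - [[0, 0, 0], [0, 0, -0.2], -1]
    - [[0, 0, 0], [0, 0, -0.2], -1]

```text
t: 12.28
eef_pos: [530.7, -395.0, 227.1]
tcp_rot: [3.137, -0.005, 0.0]
ft_force: [0.4, 0.4, -0.8]
opening: 0.513
grip_force: 30.0
```

>>> move_arm:
  plan:
    - [[0, 0, 0], [-0.012, -0.295, 0], -1]
    - [[0, 0, 0], [-0.012, -0.295, 0], -1]
    - [[0, 0, 0], [-0.012, -0.295, 0], -1]
    - [[0, 0, 0], [-0.012, -0.295, 0], -1]
    - [[0, 0, 0], [-0.012, -0.295, 0], -1]

```text
t: 12.9
eef_pos: [516.7, -96.7, 222.0]
tcp_rot: [-3.141, 0.002, 0.001]
ft_force: [0.3, -0.3, -1.0]
opening: 0.512
grip_force: 30.0
```

>>> move_arm:
  plan:
    - [[0, 0, 9.57], [-0.012, -0.295, 0], -1]
    - [[0, 0, 9.57], [-0.012, -0.295, 0], -1]
    - [[0, 0, 9.57], [-0.012, -0.295, 0], -1]
    - [[0, 0, 9.57], [-0.012, -0.295, 0], -1]
    - [[0, 0, 9.57], [-0.012, -0.295, 0], -1]

```text
t: 13.52
eef_pos: [504.6, 198.1, 221.8]
tcp_rot: [3.141, 0.002, -0.166]
ft_force: [0.3, 0.3, -0.1]
opening: 0.515
grip_force: 30.0
```

>>> move_arm:
  plan:
    - [[0, 0, 0], [0, 0, 0.03], -1]
    - [[0, 0, 0], [0, 0, 0.06], -1]
    - [[0, 0, 0], [0, 0, 0.06], -1]
    - [[0, 0, 0], [0, 0, 0.06], -1]
    - [[0, 0, 0], [0, 0, 0.06], -1]

```text
t: 14.15
eef_pos: [506.0, 195.7, 164.1]
tcp_rot: [-3.141, -0.001, -0.167]
ft_force: [0.4, 0.3, 0.7]
opening: 0.517
grip_force: 30.0
```

>>> move_arm:
  plan:
    - [[0, 0, 0], [0, 0, 0], -1]
    - [[0, 0, 0], [0, 0, 0], -1]
    - [[0, 0, 0], [0, 0, 0], -1]
    - [[0, 0, 0], [0, 0, 0], -1]
    - [[0, 0, 0], [0, 0, 0], -1]

```text
t: 14.78
eef_pos: [505.6, 195.8, 163.1]
tcp_rot: [3.142, 0.0, -0.167]
ft_force: [-0.3, -1.2, -0.3]
opening: 0.514
grip_force: 30.0
```

Run:
```python
from h import *
S=eyes.read_camera("side");s=readout.state();print(s['t'],s['eef_pos'],s['tcp_rot'],s['opening'])
cv2.imwrite("pics/s4.png",cv2.resize(S['img'][110:210,290:400],(660,600),interpolation=cv2.INTER_CUBIC)[:,:,::-1])
q=(522.5,147,-.167)
print(proj(S,[W(q,(-24.5,45,77)),W(q,(-24.5,45,133)),[*s['eef_pos'][:2],142]]))
```

```text
14.825 [505.57159542 195.78623527 163.08932351] [ 3.14150234e+00  5.83236811e-06 -1.66664017e-01] 0.5149729380154835
[[331.06089328 167.59619308]
 [331.47323617 156.32118699]
 [331.48081572 154.41906161]]
```

View pics/s4.png

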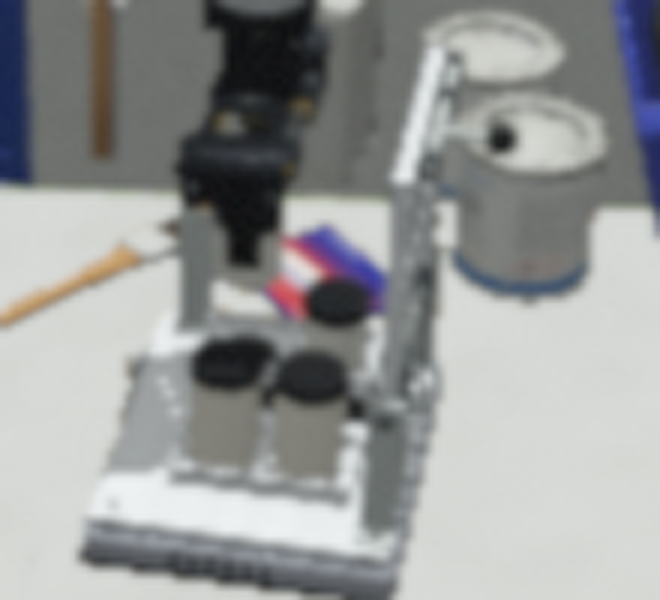

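The crop shows the short jar (col about 245) over the left front pocket, post clear at (195,270), and the tall front lid at (227,362) where it should be. Lowering.

>>> move_arm:
  plan:
    - [[0, 0, 0], [0, 0, 0.02], -1]
    - [[0, 0, 0], [0, 0, 0.04], -1]
    - [[0, 0, 0], [0, 0, 0.05], -1]
    - [[0, 0, 0], [0, 0, 0.056], -1]
    - [[0, 0, 0], [0, 0, 0.056], -1]

```text
t: 15.45
eef_pos: [505.6, 195.8, 107.1]
tcp_rot: [3.141, 0.0, -0.167]
ft_force: [-0.9, 0.5, -0.5]
opening: 0.516
grip_force: 30.0
```

>>> move_arm:
  plan:
    - [[0, 0, 0], [0, 0, 0.003], -1]
    - [[0, 0, 0], [0, 0, 0.005], -1]
    - [[0, 0, 0], [0, 0, 0.005], -1]
    - [[0, 0, 0], [0, 0, 0.005], -1]
    - [[0, 0, 0], [0, 0, 0.005], -1]

```text
t: 16.08
eef_pos: [505.6, 195.8, 102.2]
tcp_rot: [3.142, -0.0, -0.167]
ft_force: [0.8, 0.2, -0.5]
opening: 0.517
grip_force: 30.0
```

>>> move_arm:
  plan:
    - [[0, 0, 0], [0, 0, 0.001], -1]
    - [[0, 0, 0], [0, 0, 0.001], 0.3]
    - [[0, 0, 0], [0, 0, 0.001], 0.4]
    - [[0, 0, 0], [0, 0, 0.001], 0.4]
    - [[0, 0, 0], [0, 0, -0.03], 0.4]

```text
t: 16.7
eef_pos: [504.7, 195.5, 130.9]
tcp_rot: [3.14, 0.004, -0.167]
ft_force: [0.1, 0.4, 1.1]
opening: 0.699
grip_force: 0.0
```

>>> move_arm:
  plan:
    - [[0, 0, 0], [0, 0, -0.06], 0.4]
    - [[0, 0, 0], [0, 0, -0.12], 0.4]
    - [[0, 0, 0], [0, 0, -0.18], 0.2]
    - [[0, 0, 0], [0, 0, -0.22], 0]
    - [[0, 0, 0], [0, 0, -0.22], 0]

```text
t: 17.32
eef_pos: [506.1, 196.0, 355.1]
tcp_rot: [-3.139, -0.005, -0.167]
ft_force: [0.8, 0.2, -0.4]
opening: 0.507
grip_force: 0.0
```

Run:
```python
from h import *
S=eyes.read_camera("side")
s=readout.state();print(s['t'],s['eef_pos'],s['tcp_rot'],s['opening'])
q=(522.5,147,-.167)
K=W(q,(137.7,-12,301));print(K,proj(S,K))
for d in eyes.cut_out(S,"knob"): print(d['score'],d['uv'],d['mask'].sum())
for d in eyes.cut_out(S,"short_jar_mid"): print("short",d['score'],d['uv'],d['mask'].sum(),centre(S,d['mask'],56,77,(506,195)))
for d in eyes.cut_out(S,"tall_jar_mid"): print("tall",d['score'],d['uv'],d['mask'].sum(),centre(S,d['mask'],80,53,(491,106)))
print(proj(S,[W(q,(-24.5,45,133)),W(q,(34.5,45,133)),W(q,(-24.5,-45,133)),W(q,(34.5,-45,133))]))
cv2.imwrite("pics/s5.png",cv2.resize(S['img'][110:210,290:400],(660,600),interpolation=cv2.INTER_CUBIC)[:,:,::-1])
```

```text
17.375 [505.59207904 195.79522795 352.8256818 ] [-3.14088024e+00 -1.86801697e-03 -1.66699657e-01] 0.5035509967452546
[656.28960276 112.27778529 301.        ] [[373.43307478 132.32129642]]
0.58 [366.1, 129.0] 110
short 0.85 [327.8, 313.3] 339 [nan nan]
short 0.52 [335.9, 264.0] 267 [ 529.84219985 -366.85672433]
short 0.45 [332.8, 163.3] 129 [506.66428608 208.82193054]
tall 0.74 [366.9, 132.7] 66 [673.10396706 469.08599264]
tall 0.72 [348.3, 225.8] 280 [ 571.55195392 -171.26258081]
tall 0.63 [327.8, 174.9] 263 [492.71865319 111.3020417 ]
[[331.47323617 156.32118699]
 [345.8330536  158.1727131 ]
 [327.24596554 168.93912105]
 [342.1554936  170.92192188]]h.py:25: RuntimeWarning: invalid value encountered in divide
  return np.array([(m*U).sum(),(m*V).sum()])/m.sum()-c
h.py:16: RuntimeWarning: invalid value encountered in cast
  hull=cv2.convexHull(((proj(p,C)+.5)*S).astype(np.int32));cv2.fillConvexPoly(m,hull,1)
```

View pics/s5.png

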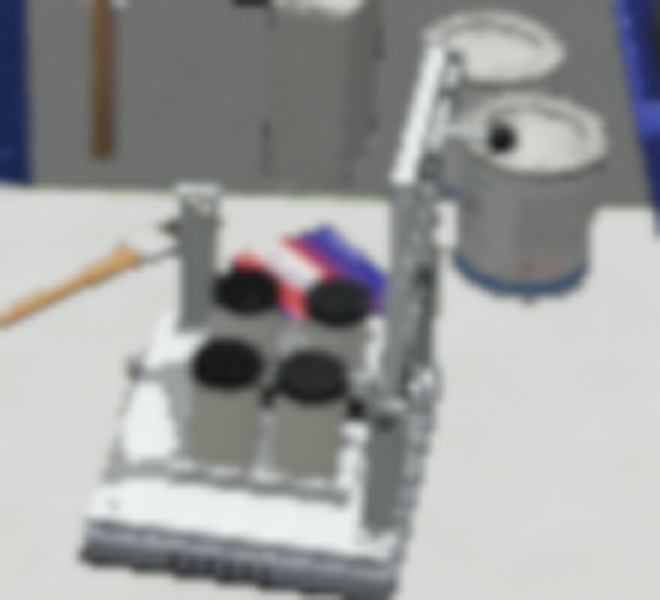

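All four jars stand level: lids at (228,363), (312,378), (247,292) and (338,302). The knob at (501,136) in the crop matches the prediction. Moving over the knob.

>>> move_arm:
  plan:
    - [[0, 0, 0], [0.1625, 0.0583, 0], 0]
    - [[0, 0, 0], [0.1625, 0.0583, 0], 0]
    - [[0, 0, 0], [0.1625, 0.0583, 0], 0]
    - [[0, 0, 0], [0.1625, 0.0583, 0], 0]
    - [[0, 0, 0], [0.1625, 0.0583, 0], 0]

```text
t: 18.15
eef_pos: [655.7, 111.5, 350.8]
tcp_rot: [3.141, 0.002, -0.167]
ft_force: [-0.3, -0.2, 0.3]
opening: 0.498
grip_force: 0.0
```

>>> move_arm:
  plan:
    - [[0, 0, 0], [0, 0, 0], 0]
    - [[0, 0, 0], [0, 0, 0], 0]
    - [[0, 0, 0], [0, 0, 0], 0]
    - [[0, 0, 0], [0, 0, 0], 0]
    - [[0, 0, 0], [0, 0, 0], 0]

```text
t: 18.77
eef_pos: [656.1, 111.4, 352.2]
tcp_rot: [3.142, -0.0, -0.167]
ft_force: [-0.4, -0.2, -0.2]
opening: 0.499
grip_force: 0.0
```

Run:
```python
from h import *
S=eyes.read_camera("side")
s=readout.state();print(s['t'],s['eef_pos'],s['tcp_rot'],s['opening'])
c,n=np.cos(-.167),np.sin(-.167);d=s['eef_pos'][:2]-[522.5,147];print("shaker xy",c*d[0]+n*d[1],-n*d[0]+c*d[1])
cv2.imwrite("pics/s6.png",cv2.resize(S['img'][80:160,330:410],(600,600),interpolation=cv2.INTER_CUBIC)[:,:,::-1])
```

```text
18.825 [656.12802673 111.35313212 352.12800171] [ 3.14154121e+00 -9.65174907e-05 -1.66691970e-01] 0.5024786632349981
shaker xy 137.69437216174256 -12.938647232609462
```

View pics/s6.png

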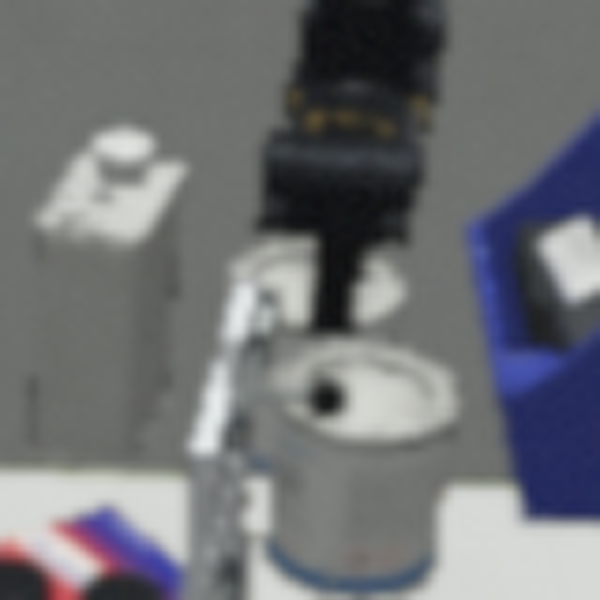

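The fingers (337,290) are above the knob (328,398), in line once perspective is allowed for. Lowering and pinching.

>>> move_arm:
  plan:
    - [[0, 0, 0], [0, 0, 0.03], 0]
    - [[0, 0, 0], [0, 0, 0.066], 0]
    - [[0, 0, 0], [0, 0, 0.066], 0]
    - [[0, 0, 0], [0, 0, 0.066], -0.3]
    - [[0, 0, 0], [0, 0, 0.066], -1]

```text
t: 19.45
eef_pos: [656.6, 111.4, 287.8]
tcp_rot: [-3.141, -0.002, -0.167]
ft_force: [-0.4, 0.3, 0.7]
opening: 0.344
grip_force: 0.0
```

>>> move_arm:
  plan:
    - [[0, 0, 0], [0, 0, 0], -1]
    - [[0, 0, 0], [0, 0, 0], -1]
    - [[0, 0, 0], [0, 0, 0], -1]
    - [[0, 0, 0], [0, 0, 0], -1]
    - [[0, 0, 0], [0, 0, 0], -1]

```text
t: 20.08
eef_pos: [656.5, 111.4, 286.9]
tcp_rot: [-3.141, -0.001, -0.167]
ft_force: [0.2, -0.6, 6.0]
opening: 0.214
grip_force: 30.0
```

>>> move_arm:
  plan:
    - [[0, 0, 0], [-0.0164, 0, -0.0041], -1]
    - [[0, 0, 0], [-0.033, 0, -0.0066], -1]
    - [[0, 0, 0], [-0.0499, 0, -0.0074], -1]
    - [[0, 0, 0], [-0.0667, 0, -0.0066], -1]
    - [[0, 0, 0], [-0.0833, 0, -0.0041], -1]

```text
t: 20.7
eef_pos: [574.0, 125.2, 290.2]
tcp_rot: [-3.141, -0.002, -0.167]
ft_force: [3.9, 0.0, -0.9]
opening: 0.212
grip_force: 30.0
```

>>> move_arm:
  plan:
    - [[0, 0, 0], [-0.0164, 0, 0.0042], -1]
    - [[0, 0, 0], [-0.0322, 0, 0.01], -1]
    - [[0, 0, 0], [-0.0473, 0, 0.0174], -1]
    - [[0, 0, 0], [-0.0617, 0, 0.0262], -1]
    - [[0, 0, 0], [-0.0751, 0, 0.0364], -1]

```text
t: 21.32
eef_pos: [500.0, 137.6, 254.1]
tcp_rot: [-3.141, -0.002, -0.167]
ft_force: [2.9, -0.2, 2.1]
opening: 0.218
grip_force: 30.0
```

>>> move_arm:
  plan:
    - [[0, 0, 0], [-0.0123, 0, 0.0115], -1]
    - [[0, 0, 0], [-0.0234, 0, 0.0241], -1]
    - [[0, 0, 0], [-0.0332, 0, 0.0379], -1]
    - [[0, 0, 0], [-0.0416, 0, 0.0525], -1]
    - [[0, 0, 0], [-0.0485, 0, 0.0679], -1]

```text
t: 21.95
eef_pos: [451.9, 145.7, 185.9]
tcp_rot: [-3.141, -0.001, -0.167]
ft_force: [0.7, -0.5, 4.7]
opening: 0.215
grip_force: 30.0
```

>>> move_arm:
  plan:
    - [[0, 0, 0], [-0.0015, 0, 0.004], -1]
    - [[0, 0, 0], [-0.0028, 0, 0.0079], -1]
    - [[0, 0, 0], [-0.0028, 0, 0.0079], -1]
    - [[0, 0, 0], [-0.0028, 0, 0.0079], -1]
    - [[0, 0, 0], [-0.0028, 0, 0.0079], -1]

```text
t: 22.58
eef_pos: [449.3, 146.1, 178.5]
tcp_rot: [3.141, 0.0, -0.167]
ft_force: [-3.4, 0.7, 6.7]
opening: 0.212
grip_force: 30.0
```

>>> move_arm:
  plan:
    - [[0, 0, 0], [0, 0, 0.0015], -1]
    - [[0, 0, 0], [0, 0, 0.003], -1]
    - [[0, 0, 0], [0, 0, 0.003], -1]
    - [[0, 0, 0], [0, 0, 0.003], -1]

```text
t: 23.08
eef_pos: [448.3, 146.2, 175.3]
tcp_rot: [3.141, 0.003, -0.167]
ft_force: [-8.1, 1.5, 8.3]
opening: 0.216
grip_force: 30.0
```

>>> move_arm:
  plan:
    - [[0, 0, 0], [-0.0015, 0, 0.001], -1]
    - [[0, 0, 0], [-0.002, 0, 0.003], -1]
    - [[0, 0, 0], [-0.002, 0, 0.004], -1]
    - [[0, 0, 0], [-0.002, 0, 0.004], -1]

```text
t: 23.58
eef_pos: [447.4, 146.5, 171.5]
tcp_rot: [3.141, 0.0, -0.167]
ft_force: [-2.2, 0.1, 5.8]
opening: 0.217
grip_force: 30.0
```

Run:
```python
from h import *
S=eyes.read_camera("side");s=readout.state();print(s['t'],s['eef_pos'],s['ft_force'],s['opening'],s['moment'])
q=(522.5,147,-.167)
for P in((-72,-12,193),(-72,104,166),(-72,104,155),(88,-94,140),(-72,-86,140)):print(P,((proj(S,W(q,P))[0]-[295,115])*8).round())
cv2.imwrite("pics/s7.png",cv2.resize(S['img'][115:190,295:375],(640,600),interpolation=cv2.INTER_CUBIC)[:,:,::-1])
```

```text
23.625 [447.44708542 146.45514823 171.51906297] [-1.85234323  0.37619094  6.09810207] 0.21358284119032303 [0.06846045 0.29933437 0.11558719]
(-72, -12, 193) [178. 280.]
(-72, 104, 166) [224. 203.]
(-72, 104, 155) [224. 221.]
(88, -94, 140) [473. 510.]
(-72, -86, 140) [145. 455.]
```

View pics/s7.png

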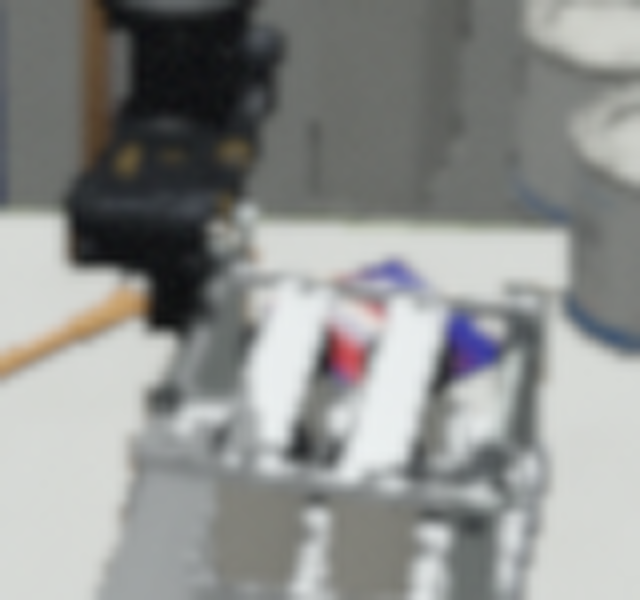

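The picture shows the frame down and level, with its right arm running from (140,445) to (500,495) and the gripper on the knob. I press a little further to find the stop.

>>> move_arm:
  plan:
    - [[0, 0, 0], [0, 0, 0.001], -1]
    - [[0, 0, 0], [0, 0, 0.002], -1]
    - [[0, 0, 0], [0, 0, 0.003], -1]
    - [[0, 0, 0], [0, 0, 0.003], -1]

```text
t: 24.12
eef_pos: [448.0, 146.5, 169.3]
tcp_rot: [-3.141, -0.002, -0.167]
ft_force: [-2.9, 0.3, 14.9]
opening: 0.216
grip_force: 30.0
```

>>> move_arm:
  plan:
    - [[0, 0, 0], [0, -0.003, 0.001], -1]
    - [[0, 0, 0], [0, -0.007, 0.001], -1]
    - [[0, 0, 0], [0, -0.011, 0.001], -1]
    - [[0, 0, 0], [0, -0.014, 0.001], -1]
    - [[0, 0, 0], [0, -0.014, 0.001], -1]

```text
t: 24.75
eef_pos: [450.4, 160.7, 168.8]
tcp_rot: [-3.14, -0.002, -0.167]
ft_force: [-5.6, 1.8, 20.7]
opening: 0.212
grip_force: 30.0
```

>>> move_arm:
  plan:
    - [[0, 0, 0], [0, -0.004, 0], -1]
    - [[0, 0, 0], [0, -0.008, 0], -1]
    - [[0, 0, 0], [0, -0.01, 0], -1]
    - [[0, 0, 0], [0, -0.011, 0], -1]
    - [[0, 0, 0], [0, -0.011, 0], -1]

```text
t: 25.38
eef_pos: [451.9, 170.3, 168.7]
tcp_rot: [3.14, -0.001, -0.166]
ft_force: [-6.1, -10.3, 23.1]
opening: 0.215
grip_force: 30.0
```

>>> move_arm:
  plan:
    - [[0, 0, 0], [0, 0.0005, 0], -1]
    - [[0, 0, 0], [0, 0.0005, 0], -0.2]
    - [[0, 0, 0], [0, 0.0005, 0], 0]
    - [[0, 0, 0], [0, 0.0005, 0], 0]
    - [[0, 0, 0], [0, 0.0005, 0], 0]

```text
t: 26.0
eef_pos: [451.4, 170.6, 166.8]
tcp_rot: [3.141, 0.0, -0.167]
ft_force: [-0.2, 0.6, -0.6]
opening: 0.499
grip_force: 0.0
```

>>> move_arm:
  plan:
    - [[0, 0, 0], [0, 0, -0.02], 0]
    - [[0, 0, 0], [0, 0, -0.06], 0]
    - [[0, 0, 0], [0, 0, -0.1], 0]
    - [[0, 0, 0], [0, 0, -0.16], 0]
    - [[0, 0, 0], [0, 0, -0.2], 0]

```text
t: 26.62
eef_pos: [451.5, 170.7, 369.6]
tcp_rot: [-3.141, -0.002, -0.167]
ft_force: [-0.5, 0.1, -1.0]
opening: 0.497
grip_force: 0.0
```

>>> move_arm:
  plan:
    - [[0, 0, 0], [-0.03, 0.25, 0], 0]
    - [[0, 0, 0], [-0.03, 0.25, 0], 0]
    - [[0, 0, 0], [-0.03, 0.25, 0], 0]
    - [[0, 0, 0], [-0.03, 0.25, 0], 0]
    - [[0, 0, 0], [-0.03, 0.25, 0], 0]

```text
t: 27.25
eef_pos: [379.3, -74.1, 367.1]
tcp_rot: [3.141, -0.0, -0.173]
ft_force: [-0.2, 0.2, 0.5]
opening: 0.5
grip_force: 0.0
```

Run:
```python
from h import *
S=eyes.read_camera("side");T=eyes.read_camera("top");s=readout.state();print(s['t'],s['eef_pos'],s['ft_force'],s['opening'])
q=(522.5,147,-.167)
for n,p in(("S",S),("T",T)):
    print(n,"pred shot/back",proj(p,[W(q,(-72,12,193)),W(q,(-72,-12,193))]).round(1).tolist())
    for k in("knob","short_jar_mid","tall_jar_mid","short_loaded_mid","tall_loaded_mid"):
        print(k,[(round(d['score'],2),d['uv'],int(d['mask'].sum())) for d in eyes.cut_out(p,k)])
g=cv2.cvtColor(S['img'],cv2.COLOR_RGB2GRAY);u,v=proj(S,W(q,(-72,12,193)))[0].round().astype(int);print(u,v);print(g[v-7:v+8,u-9:u+10])
```

```text
27.35 [380.25261262 -71.32958137 367.02808434] [0.10713565 0.61497934 0.42278792] 0.5006469583753831
S pred shot/back [[318.5, 146.7], [317.2, 149.9]]
knob [(0.42, [319.7, 143.4], 20), (0.29, [350.4, 163.5], 44)]
short_jar_mid [(0.85, [326.9, 314.5], 305), (0.72, [334.0, 180.9], 2518), (0.53, [335.8, 162.7], 38), (0.52, [334.2, 265.6], 285)]
tall_jar_mid [(0.85, [349.4, 223.5], 299), (0.62, [327.7, 181.4], 172), (0.52, [335.0, 180.4], 2473)]
short_loaded_mid [(0.63, [350.2, 164.0], 52), (0.49, [331.6, 163.8], 734), (0.46, [334.5, 183.1], 2578)]
tall_loaded_mid [(0.67, [340.4, 185.5], 112), (0.17, [341.0, 158.0], 88)]
T pred shot/back [[258.9, 236.8], [266.7, 235.4]]
knob [(0.5, [257.6, 236.5], 109)]
short_jar_mid [(0.75, [440.0, 169.7], 215), (0.52, [253.8, 234.4], 131)]
tall_jar_mid []
short_loaded_mid [(0.4, [248.2, 215.2], 95)]
tall_loaded_mid [(0.56, [275.5, 213.1], 82)]
319 147
[[114 113 113 113 114 112 112 113 117 133 151 150 145 144 144 147 142 122
  114]
 [140 141 141 139 137 134 132 131 139 166 188 187 181 182 185 189 180 143
  122]
 [188 188 188 186 183 180 177 175 174 171 
[... 311 characters left out ...]
  90  52  45  61 103 129 124 120 121 150 189
  210]
 [214 214 212 211 206 188 131  59  36  36  53  88 106 110 126 136 150 183
  208]
 [212 211 210 212 210 196 151  87  47  59  91 113 109 108 133 154 166 181
  199]
 [204 209 213 214 214 208 187 145 100 112 152 163 148 123 128 141 148 156
  166]
 [187 199 209 213 215 214 205 177 139 150 179 190 188 148 123 127 141 157
  165]
 [173 180 191 202 208 208 198 166 133 141 166 185 191 147 116 127 164 194
  202]
 [168 165 165 170 178 176 158 130 114 120 133 152 160 128 112 131 174 203
  211]
 [160 153 144 145 160 159 141 117 111 108 103 108 118 113 111 131 171 194
  204]
 [155 157 156 171 193 196 182 148 120 106  94  91 105 107 110 126 162 185
  202]]
```

In the side view the dark knob blob is at (318.5,146.8), against (318.5,146.7) predicted for frame down and bolt shot. It stayed there after release, so I hand the job in.

```bash
python3 -c "
from cell import env
print(env.job_done())"
```

```text
the job is handed in; nothing more can be done
None
```

The job is handed in at about 27 s of the 64 s allowed: both jars stand in their matching front pockets and the frame is down and bolted, with the knob seen at its bolt-home position after release; no verdict came back.

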